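# Seat a chamber slide in the corner of an imager's slide holder and hold it there

### The arm

A 7-joint arm with a two-finger parallel gripper is mounted at the origin on the work surface. World frame = base frame: x ahead of the robot, y to its left, z up, the work surface at z = 0. Lengths are in m, angles in rad, forces in N, time in s.
With the tool pointing down it reaches from about 0.4 to 0.85 m from the base axis. Payload 10.4 kg.
Tool frame: the origin (TCP) lies at the very end of the fingers, on their centre line; the grasp point (between the pads) lies manip.hold_point_z behind it (manip.hold_point_z is the distance from the TCP to the grasp point, in m); z points along the fingers, y is the direction in which the jaws open and shut (so a half turn about z gives the same grasp; the last joint's range is limited). The gripper opens to 85 mm and grips with 20 to 120 N. Pads are 22 mm wide; open, the fingers measure 114 mm over their backs; the gripper's body (76 mm by 85 mm) begins 54 mm behind the grasp point. The pads swing forward as they close: fully open they stand 13 mm farther back than shut.
Start: joints at [1.112, 0.332, -0.065, 1.46, 0.022, 1.35, -0.088], TCP at [0.264, -0.567, 0.231] pointing down, gripper open.
Joint ranges: [-2.6, 2.6], [-0.5, 2.12], [-1.47, 1.34], [0.16, 2.42], [-1.27, 4.41], [0.06, 2.06], [-2.6, 2.6]. Speed limits (rad/s): [2.22, 2.22, 2.79, 2.79, 3.14, 3.14, 3.14].

### API

Orientations are given as a unit quaternion [x, y, z, w].
In Python, from workcell import manip gives the robot as it stands.
- The arm moves only by the tool jog_arm, never from a script. Its arguments are lists of equal length, an entry for each row: "translation": the shift along the world's x, y, z in mm, a list of three; "turn": the turn about the world's z in degrees. In form: {"translation": [[x, y, z], ...], "turn": [turn, ...]}. A call has 1 to 12 rows; each row is the pose to reach, as a shift and turn from the pose measured when the call began; what a row does not reach only later rows make up. A row lasts 1/12 s, in which the tool goes at most 41.7 mm and 7.16 degrees, less where a joint would pass 70% of its speed; a pose out of reach is approached as far as the arm can. A call with a gripper value outside its range is refused whole. "grip" is the finger opening in mm, from 0 to 85.4, set as the call begins (left out, the last holds). The fingers move at their own pace and stop on an object; "grip_force" is the grip in N (left out, the last holds). Time passes only in rows, so rows that repeat a pose let the fingers close. It gives the time, the measured TCP pose, the force and the opening at its end, in the units of the state.
- manip.get_obs(): the state, without advancing time (a new reading comes with each control period).
- manip.camera(name): name is "scene" or "top"; returns a dict with "frame" (384x512x3 uint8, red, green, blue), "mtx" (3x3 intrinsics, pixels), "pose" (4x4, takes a point from camera to world coordinates). Camera axes: x right, y down, z forward; pixel columns grow to the right and rows downward; lengths in m; the calibration is good to about 2 mm. A picture is of the moment at which its call begins. There is no depth.
- manip.hand_in(): hands the job in, once; it reports no verdict.
Trained networks look in a picture, given as the dict that the camera call returned (one of the last four; its "shot" number tells which), for a name from the list of things; names that differ only in an ending like _2 or _b are one class to them, and where a whole thing is asked for, a point or a joint stands for the part that bears it (a point fixed in the world has none). Each returns a list of dicts, best first, with "confidence" (0 to 1); they miss things now and then, are a little off and sometimes report something else, mostly with a low value. They report only what shows in the picture. A call takes as long as a camera call. They do not tell look-alikes from the thing itself.
- manip.outline_of(picture, label): "mask" (384x512 bool, what is visible of it) and "extent" ([left, top, right, bottom] in pixels, round what is visible of it).
- manip.pinpoint(picture, label): "at" ([column, row] in pixels: a listed point, or the origin of a listed thing).
The state is a dict: "clock": time; "joint_pos": joint angles; "joint_velocities": joint speeds; "tau": joint torques, N m; "position": TCP position; "ee_rot": TCP orientation; "ft_force": force on the tool from outside, world axes, zero at the start; "torque": the same for the moment, N m; "grip_width": opening from 0.0 (shut) to 1.0 (fully open).
Only numpy, scipy, OpenCV 4.12 (cv2) and the standard library are available. Lean on these libraries where they do the work, as an engineer would, in place of code of your own. Each camera call takes 0.05 s, during which the arm holds its last target. There are 200 camera calls.

### The job

Pick up the lidded chamber slide from the blue-rimmed tray, lay it flat on the run-out loading stage of the cell imager, and push it fully home into the corner of the slide holder, so that it lies square and bears on the long rail and on the end stop at once (either end of the slide may face the stop). Finish while still holding it pressed against both, without letting go, because I will close the spring finger on it while you hold. It is full of cells in medium, so keep it level and do not drop it, and leave everything else where it stands.

Things in the scene. Friction and masses are not known exactly. Their poses are not given: they have to be found in the camera images.
- slide_center (a point): Centre (half-way up) of the loose lidded chamber slide, a flat oblong 76 mm long (its x) x 26 mm wide (its y) x 18 mm high (z up), 35 g, rigid. Clear foot plate 76 x 26 mm, the lowest 4 mm; on it a clear block of wells 24 mm wide (4 to 14 mm up) with a fixed white lid 25 mm wide (14 to 18 mm up), both spanning x = -22 to +36 mm. Grip it across the block and lid.
- chamber_slide: The same chamber slide; this origin is the centre of its underside, axes as above. It lies on the tray's floor, its underside 3 mm above the bench, along the tray's short side to within 0.35 rad, in any of three places side by side. The bare label end is at its -x.
- tray: Shallow steel tray 180 mm (its x) x 340 mm (its y), walls 20 mm high with a rolled blue rim (top 24 mm above the bench), floor 3 mm above the bench. It does not move. Origin at the bench under its centre. In it, about 85 mm apart along its y, lie the chamber slide, a glass counting chamber and a round dish.
- corner (a point): Inner corner of the slide holder, on the stage's top (60 mm above the bench), where the faces of rail and end stop meet. Its x axis points along the rail towards the end stop, its y away from the rail and out of the instrument, z up. The seated slide lies along x with its centre at x = -38, y = +13, z = +9 mm from here.
- stage: Loading stage run out of the imager's front, fixed: level black plate, top 60 mm above the bench, from x = -110 to +50 mm of the corner, and from the instrument's front to y = +62 mm, with a flush glass window under the seated slide. Origin at the bench straight below the corner, axes as the corner's.
- rail: Long rail of the slide holder, fixed aluminium bar 100 mm long, 10 mm wide and 5 mm high on the stage; its face is the corner's plane y = 0, from x = -92 to +8 mm. Rigid; a slide pressed hard on one fence or on the stage rubs (friction about 1) and resists moving along it. Origin at the bench straight below the corner.
- endstop: End stop of the slide holder, fixed aluminium bar 10 mm thick, 34 mm long and 5 mm high on the stage; its face is the corner's plane x = 0, from y = -5 to +29 mm. Origin at the bench straight below the corner.
- imager: Desktop cell imager, fixed: white housing 320 mm wide, 360 mm deep, 185 mm high; its front face lies at the corner's y = -100 mm, from x = -190 to +130 mm. The holder's spring finger is latched open behind the rail, 12 mm high at its pivot (corner's x = -98, y = -18 mm). Origin at the bench straight below the corner, axes as the corner's.
- counting_chamber: Loose bystander in the tray: bare flat glass block 76 x 35 x 5 mm with no wells or lid. Origin at the centre of its underside.
- dish: Loose bystander in the tray: round lidded culture dish 40 mm across, 12 mm high. Origin at the centre of its underside.
- marker: Loose bystander: marker pen 135 mm long, 15 mm thick, lying along its x, on the bench between tray and stage. Origin under its middle.
- tally: Loose bystander: round steel hand counter 48 mm across, 34 mm high over its push key, on the bench between tray and stage. Origin at the centre of its underside.
- oil_bottle: Loose bystander: small amber dropper bottle 30 mm across, 80 mm high, beyond the stage and tray. Origin at the centre of its underside.
- slide_box: Loose bystander: flat grey box for slides, 95 x 175 x 34 mm, beyond the tray. Origin at the centre of its underside.
- beaker: Loose bystander: glass beaker 52 mm across, 70 mm high, beyond the tray. Origin at the centre of its underside.
Mind the look-alikes: they are no part of the job. What is shaped like the chamber_slide but orange or red is not meant.

How it is judged:
By the outcome, as a careful person would: the job done as asked, in the order asked, and still so for the second after the job is handed in, while the arm keeps its last pose, push and grip.
It also fails if it takes over 51 s, if anything falls off the work surface, if the arm or the gripper's body presses on something with over 40 N, if the wrist force passes 120 N, or if a joint passes its speed limit or range.

## Working session

There is one attempt and no reset: what is moved stays moved. The work goes in short steps, Python scripts to look and compute and a tool call to move; the robot and the scene stay as the last step left them, time stands still between calls to the robot, and variables do not carry over. Pictures are saved under pics/ and viewed, about 8 in all and at most 12, crops included, and the job is handed in when it is done.

Besides the shell and the picture viewer there is one more tool, called after "Emit:" as name(argument=value, ...) on one line, values as JSON. jog_arm: Moves the arm, as the interface text tells. Its arguments: {"type":"object","properties":{"translation":{"type":"array"},"turn":{"type":"array"},"grip":{"type":"number"},"grip_force":{"type":"number"}},"required":["translation","turn"]}

```bash
mkdir -p pics; cat > h.py <<'E'
import numpy as np, cv2
from workcell import manip
def ray(p,uv,z):
    d=np.linalg.inv(p['mtx'])@np.array([uv[0],uv[1],1.]); T=np.array(p['pose']); d=T[:3,:3]@d; o=T[:3,3]
    return o+d*(z-o[2])/d[2]
def proj(p,X):
    T=np.array(p['pose']); c=T[:3,:3].T@(np.array(X)-T[:3,3]); q=p['mtx']@c; return q[:2]/q[2]
def save(p,n,box=None,s=1):
    f=p['frame'][:,:,::-1]
    if box: f=f[box[1]:box[3],box[0]:box[2]]
    cv2.imwrite('pics/'+n,cv2.resize(f,None,fx=s,fy=s,interpolation=cv2.INTER_CUBIC))
E
python3 - <<'E'
from h import *
o=manip.get_obs(); print(o, manip.hold_point_z)
for n in ['scene','top']:
    p=manip.camera(n); save(p,n+'0.png',s=1.5); print(n,np.round(p['pose'],3).tolist(),p['mtx'].tolist())
    for l,z in [('slide_center',.012),('chamber_slide',.003),('tray',0),('corner',.06),('rail',0),('endstop',0),('counting_chamber',.003),('dish',.003),('imager',0),('marker',0),('tally',0)]:
        for r in manip.pinpoint(p,l)[:2]: print(l,np.round(r['at'],1),round(r['confidence'],2),np.round(ray(p,r['at'],z),4))
E
```

```text
{'clock': 0.0, 'joint_pos': array([ 1.11237845,  0.33287518, -0.06470364,  1.46095057,  0.02157602,
        1.3498973 , -0.08848575]), 'joint_velocities': array([ 5.52863127e-04,  7.68518038e-04,  1.04023620e-04, -7.36716298e-04,
       -8.20046283e-05,  1.74196967e-06, -7.75918176e-04]), 'tau': array([ 5.72372992e-04, -6.25439858e+01,  4.94376663e-02, -3.91606915e+01,
        1.62416557e-02,  9.96598334e-03,  2.12848346e-05]), 'position': array([ 0.26368861, -0.56623169,  0.23050945]), 'ee_rot': array([ 9.76347762e-01,  2.16204836e-01, -1.75858982e-04, -6.96150032e-04]), 'ft_force': array([-0.21791553,  0.67253814,  1.83108469]), 'torque': array([ 0.00356781,  0.00155959, -0.04176255]), 'grip_width': 1.0000155431987157} 0.0187
scene [[-0.135, 0.663, -0.736, 1.423], [0.991, 0.088, -0.102, 0.162], [-0.003, -0.743, -0.669, 0.87], [0.0, 0.0, 0.0, 1.0]] [[483.23754076528076, 0.0, 254.82017994802868], [0.0, 483.23754076528076, 202.78328082371382], [0.0, 0.0, 1.0]]
slide_center [298.6 219. ] 0.82 [0.5249 0.1503 0.012 ]
slide_center [216.2 169.2] 0.74 [ 0.3495 -0.0988  0.012 ]
chamber_slide
[... 959 characters left out ...]
.5 203. ] 0.72 [0.5267 0.1517 0.003 ]
chamber_slide [217.1 300.1] 0.62 [0.3303 0.1321 0.003 ]
tray [166.9 206.2] 0.94 [0.518  0.2411 0.    ]
corner [403.9 221.2] 0.85 [ 0.4979 -0.2287  0.06  ]
rail [397.3 220.3] 0.52 [ 0.5009 -0.2355  0.    ]
endstop [399.5 219.5] 0.62 [ 0.5026 -0.24    0.    ]
endstop [123.3 203.1] 0.22 [0.5221 0.3305 0.    ]
counting_chamber [166.1 214.6] 0.96 [0.5006 0.2416 0.003 ]
dish [121.2 201.9] 0.7 [0.5243 0.334  0.003 ]
dish [208.2 200.4] 0.52 [0.5319 0.1566 0.003 ]
imager [396.8 221.2] 0.81 [ 0.499  -0.2344  0.    ]
marker [304.4 150.6] 0.77 [ 0.6413 -0.04    0.    ]
tally [296.2 237.8] 0.77 [ 0.4597 -0.0263  0.    ]
tally [209.7 201.4] 0.27 [0.5301 0.1537 0.    ]
```

View pics/top0.png

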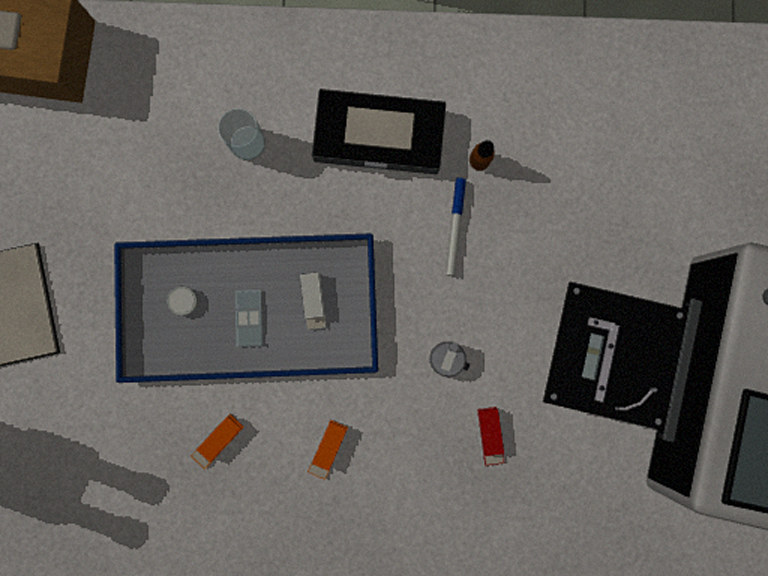

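View pics/scene0.png

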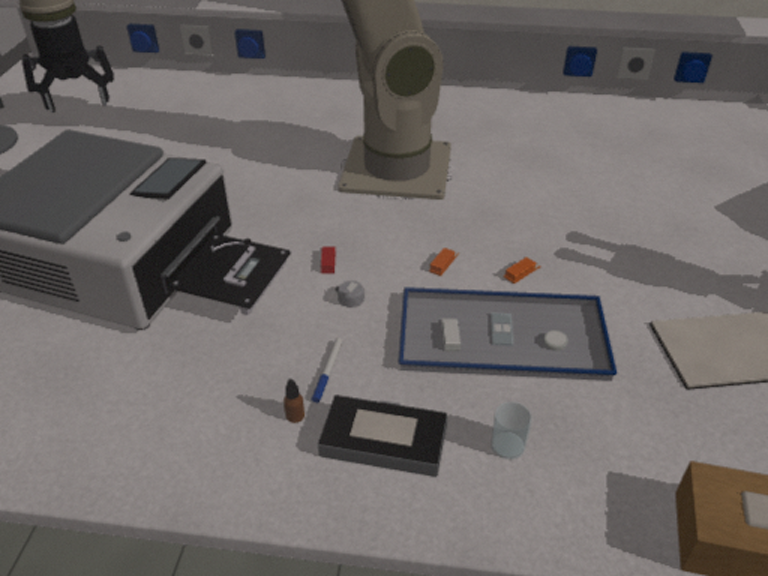

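The top view shows the white-lidded slide at about (209,200) px, with its label end towards the image bottom (-x), in the tray's -y place. The holder's corner is near (404,221), with the end stop at the +x end. The orange and red look-alikes lie outside the tray. Next I'll measure the angles.

```bash
python3 - <<'E'
from h import *
p=manip.camera('top'); s=manip.camera('scene')
a=cv2.resize(p['frame'][180:300,350:470,::-1],(400,400),interpolation=cv2.INTER_CUBIC)
b=cv2.resize(p['frame'][170:230,180:240,::-1],(400,400),interpolation=cv2.INTER_CUBIC)
cv2.imwrite('pics/z1.png',np.hstack([a,b]))
# stage front edge, top camera: subpixel transition bright->dark along rows
g=cv2.cvtColor(p['frame'],cv2.COLOR_RGB2GRAY).astype(float)
pts=[]
for r in range(196,262):
    row=cv2.GaussianBlur(g[r:r+1,350:400],(5,1),1)[0]; d=np.diff(row); i=int(np.argmin(d[:36]))
    if 0<i<35 and d[i]<-10:
        w=-d[i-2:i+3].clip(max=0); pts.append((350+.5+i+(w*np.arange(-2,3)).sum()/w.sum(),r))
pts=np.array(pts)
W=np.array([ray(p,q,.06)[:2] for q in pts])
for _ in range(4):
    vx,vy,x0,y0=cv2.fitLine(W.astype(np.float32),cv2.DIST_HUBER,0,.001,.001).ravel()
    e=abs((W-[x0,y0])@[-vy,vx]); W=W[e<.002]
print('front edge',len(W),np.degrees(np.arctan(vy/vx)),x0,y0,e.max())
for pic in (p,s):
  for l,z in [('chamber_slide',.021),('stage',.06),('rail',.065),('endstop',.065)]:
    for r in manip.outline_of(pic,l)[:2]:
        m=r['mask'].astype(np.uint8); c=np.argwhere(m)[:,::-1]
        Q=np.array([ray(pic,q,z)[:2] for q in c]).astype(np.float32)
        rc=cv2.minAreaRect(Q*1000); mu=Q.mean(0);u,sv,vt=np.linalg.svd(Q-mu,full_matrices=False)
        print(l,round(r['confidence'],2),r['extent'],len(c),np.round(rc[0],1),np.round(rc[1],1),round(rc[2],1),'pca',np.round(mu*1000,1),round(np.degrees(np.arctan2(vt[0,1],vt[0,0])),2))
# lid
for pic in (p,s):
    g=cv2.cvtColor(pic['frame'],cv2.COLOR_RGB2GRAY)
    u,v=proj(pic,[.535,.153,.021]).astype(int)
    sub=g[v-25:v+26,u-25:u+26]; t,m=cv2.threshold(sub,0,255,cv2.THRESH_OTSU); t=max(t,150)
    n,lab,st,ce=cv2.connectedComponentsWithStats((sub>t).astype(np.uint8)); k=1+np.argmax(st[1:,4])
    c=np.argwhere(lab==k)[:,::-1]+[u-25,v-25]
    Q=np.array([ray(pic,q,.021)[:2] for q in c]).astype(np.float32)*1000; rc=cv2.minAreaRect(Q); print('lid',t,len(c),rc)
E
```

```text
front edge 66 -11.822419 0.49149764 -0.16461976 0.0006466284613738919
chamber_slide 0.8 [205.5, 283.1, 227.4, 319.5] 400 [334.2 128.7] [23. 70.] 64.9 pca [333.8 129.7] 156.48
chamber_slide 0.78 [202.3, 181.7, 218.7, 219.1] 485 [531.6 155.2] [73.7 28.7] 5.6 pca [531.3 155. ] -171.75
stage 0.74 [365.0, 187.6, 456.9, 281.4] 6158 [ 469.  -241.3] [160.9 159.9] 77.8 pca [ 469.7 -241.4] -85.03
stage 0.28 [206.0, 60.0, 297.8, 114.8] 4198 [753.7  73.3] [170.8  98.4] 85.9 pca [753.5  72.7] -94.1
rail 0.79 [396.5, 218.3, 410.2, 269.6] 310 [ 459.3 -226.6] [13.2 96.7] 77.5 pca [ 460.4 -227.2] 167.9
rail 0.18 [205.9, 61.4, 298.0, 115.2] 4125 [752.1  72.4] [168.   97.9] 85.4 pca [751.7  72. ] -94.53
endstop 0.75 [77.7, 156.1, 253.3, 252.9] 14664 [518.6 235.9] [179.1 331.1] 3.6 pca [518. 238.] 93.78
endstop 0.55 [392.5, 212.3, 410.3, 221.4] 68 [ 508.9 -217.7] [28.1  9.4] 77.4 pca [ 509.  -217.4] 78.12
chamber_slide 0.73 [335.4, 173.3, 357.9, 187.9] 202 [357.6 270.2] [35.2 74.5] 50.8 pca [357.6 271.1] -34.24
chamber_slide 0.64 [215.6, 163.0, 222.4, 182.6] 159 [374.2 -88.3] [77.3 26.1] 7.8 pca [375.  -87.8] 9.89
stage 0.84 [109.9, 158.0, 195.7, 204.6] 2145 [ 471.9 -242.4] [161.8 171.2] 79.9 pca [ 477.6 -242.3] 28.6
rail 0.67 [151.3, 161.8, 169.8, 187.4] 126 [ 454.9 -228.5] [16.1 93.4] 77.4 pca [ 454.3 -228.2] -11.92
endstop 0.4 [150.8, 187.1, 164.2, 186.5] 22 [ 509.4 -221.5] [ 8.  24.6] 7.5 pca [ 510.  -222.3] 82.32Traceback (most recent call last):
  File "<stdin>", line 31, in <module>
    return _wrapfunc(a, 'argmax', axis=axis, out=out, **kwds)
    return bound(*args, **kwds)
ValueError: attempt to get argmax of an empty sequence
```

View pics/z1.png

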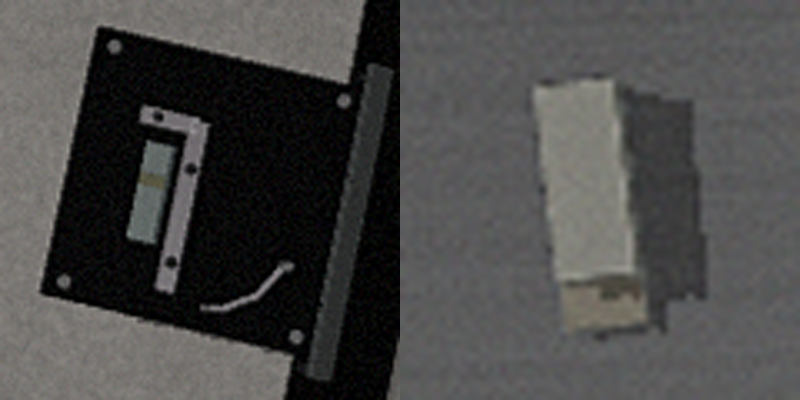

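```bash
python3 - <<'E'
from h import *
p=manip.camera('top')
c=ray(p,(207.4,196.5),.021); yaw=np.radians(8); ux=np.array([np.cos(yaw),np.sin(yaw),0])
print('lid',c,'slide centre',c-.007*ux)
# corner from top (two rail/endstop estimates already): print expected seat centre
y=np.radians(-12); R=np.array([[np.cos(y),-np.sin(y)],[np.sin(y),np.cos(y)]])
print('seat-centre offset',R@[-.038,.013])
for q in [(.8,.8)]: pass
# corner re-derive from plate crop: front corners of plate (x=-110,y=62),(x=50,y=62)
for uv,l in [((350+98/3.333,180+28/3.333),(.05,.062)),((350+40/3.333,180+292/3.333),(-.11,.062))]:
    w=ray(p,np.array(uv)-.5,.06)[:2]; print('corner est',w-R@l)
E
```

```text
lid [0.53869724 0.15675832 0.021     ] slide centre [0.53176537 0.15578411 0.021     ]
seat-centre offset [-0.03446676  0.02061656]
corner est [ 0.4996296  -0.22982477]
corner est [ 0.50238372 -0.23033043]
```

Emit:
jog_arm(translation=[[18,40,0],[33,77,0],[47,114,0],[61,151,0],[75,188,0],[89,226,0],[103,264,0],[117,302,0],[131,340,0],[145,378,0],[159,416,0],[173,454,0]], turn=[-2,-4,-6,-8,-10,-12,-14,-16,-17,-17,-17,-17], grip=50, grip_force=40)

```text
clock: 2.75
position: [0.4371, -0.1107, 0.2317]
ee_rot: [0.998, 0.069, 0.0, 0.0]
ft_force: [1.0, -0.3, -0.1]
grip_width: 0.587
```

Emit:
jog_arm(translation=[[13,37,0],[26,74,0],[40,110,0],[53,147,-10],[66,184,-30],[80,221,-60],[93,255,-90],[97,264,-120],[97,264,-130],[97,264,-130]], turn=[0,0,0,0,0,0,0,0,0,0])

```text
clock: 3.58
position: [0.5319, 0.154, 0.0981]
ee_rot: [0.997, 0.071, -0.003, 0.0]
ft_force: [0.4, -1.9, 0.3]
grip_width: 0.586
```

```bash
python3 - <<'E'
from h import *
o=manip.get_obs(); print(o['position'],o['grip_width'])
p=manip.camera('top'); s=manip.camera('scene')
cv2.imwrite('pics/g1.png',np.hstack([cv2.resize(p['frame'][150:250,160:260,::-1],(400,400),interpolation=3),cv2.resize(s['frame'][150:250,240:340,::-1],(400,400),interpolation=3)]))
for n,q,z in (('top',p,.003),('scene',s,.003)):
    for l,z in (('slide_center',.012),('chamber_slide',.003)):
        for r in manip.pinpoint(q,l)[:3]: print(n,l,round(r['confidence'],2),np.round(ray(q,r['at'],z),4))
E
```

```text
[0.53187594 0.15396056 0.09805744] 0.5864534845385999
top slide_center 0.82 [ 0.3499 -0.0863  0.012 ]
top slide_center 0.75 [0.3343 0.2795 0.012 ]
top chamber_slide 0.81 [ 0.3531 -0.0994  0.003 ]
top chamber_slide 0.69 [0.3422 0.2843 0.003 ]
scene slide_center 0.58 [ 0.3685 -0.0942  0.012 ]
scene slide_center 0.51 [0.5361 0.1493 0.012 ]
scene slide_center 0.47 [0.3357 0.2821 0.012 ]
scene chamber_slide 0.6 [0.3553 0.2697 0.003 ]
scene chamber_slide 0.56 [0.3467 0.1276 0.003 ]
scene chamber_slide 0.54 [0.5422 0.155  0.003 ]
```

View pics/g1.png

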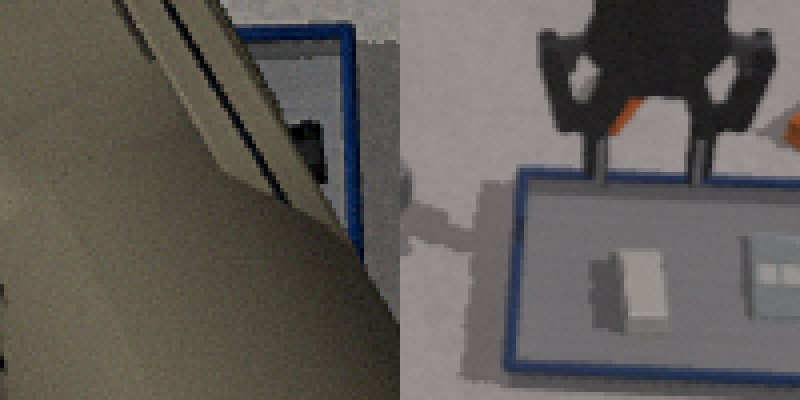

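The fingers straddle the slide line in the scene view, so I'll descend.

Emit:
jog_arm(translation=[[1,0,-25],[2,0,-50],[2,0,-70],[2,0,-82],[2,0,-88],[2,0,-88],[2,0,-88]], turn=[0,0,0,0,0,0,0])

```text
clock: 4.47
position: [0.5378, 0.1525, 0.0166]
ee_rot: [0.998, 0.068, 0.002, 0.001]
ft_force: [0.5, -0.1, 0.5]
grip_width: 0.587
```

```bash
python3 - <<'E'
from h import *
o=manip.get_obs(); print(o['position'],o['ee_rot'],o['ft_force'])
s=manip.camera('scene'); save(s,'g2.png',(240,140,340,240),5)
E
```

```text
[0.53784145 0.15247365 0.01660672] [9.97652621e-01 6.84312677e-02 2.47132795e-03 5.48695890e-04] [ 0.53544476 -0.09204061  0.48119835]
```

View pics/g2.png

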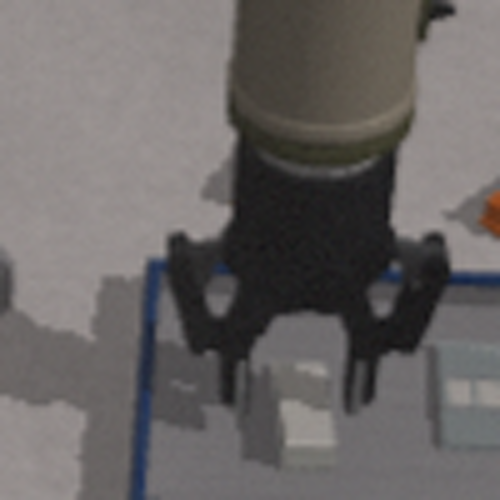

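```bash
python3 - <<'E'
from h import *
s=manip.camera('scene')
f=lambda u,v,z: np.round(ray(s,(240+u/5-.5,140+v/5-.5),z)*1000,1)
print('tips',f(232,405,.022),f(355,411,.022))
print('lid near L,R',f(278,433,.021),f(337,433,.021),'foot near',f(284,468,.003),f(337,465,.003))
print(manip.get_obs()['position'])
E
```

```text
tips [545.  119.1  22. ] [541.2 180.7  22. ]
lid near L,R [560.9 143.5  21. ] [557.1 172.7  21. ] foot near [567.2 147.9   3. ] [561.6 174.1   3. ]
[0.53812073 0.15267476 0.01695113]
```

Emit:
jog_arm(translation=[[-4,2,-4],[-7,4,-7],[-7,4,-7],[-7,4,-7],[-7,4,-7]], turn=[0,0,0,0,0])

```text
clock: 4.98
position: [0.5311, 0.1567, 0.01]
ee_rot: [0.998, 0.069, 0.003, 0.001]
ft_force: [0.7, -0.2, -0.5]
grip_width: 0.589
```

Emit:
jog_arm(translation=[[0,0,0],[0,0,0],[0,0,0],[0,0,0],[0,0,0],[0,0,0],[0,0,0],[0,0,0],[0,0,0],[0,0,0]], turn=[0,0,0,0,0,0,0,0,0,0], grip=10, grip_force=50)

```text
clock: 5.82
position: [0.5314, 0.1567, 0.0104]
ee_rot: [0.998, 0.069, 0.003, 0.001]
ft_force: [-1.4, -0.3, 5.5]
grip_width: 0.271
```

Emit:
jog_arm(translation=[[0,0,4],[0,0,12],[0,0,30],[0,0,55],[0,0,80],[0,0,100],[0,0,110],[0,0,110]], turn=[0,0,0,0,0,0,0,0])

```text
clock: 6.48
position: [0.5326, 0.1571, 0.1228]
ee_rot: [0.998, 0.068, 0.005, 0.0]
ft_force: [0.1, -0.1, -0.9]
grip_width: 0.273
```

```bash
python3 - <<'E'
from h import *
o=manip.get_obs(); print(o['position'],o['ee_rot'],o['ft_force'],o['grip_width'])
s=manip.camera('scene'); save(s,'g3.png',(240,100,340,200),5)
E
```

```text
[0.53260461 0.15710438 0.12282024] [9.97640372e-01 6.84633595e-02 5.12861175e-03 3.91974085e-04] [ 0.05420702 -0.077154   -0.91785191] 0.27345720595282624
```

View pics/g3.png

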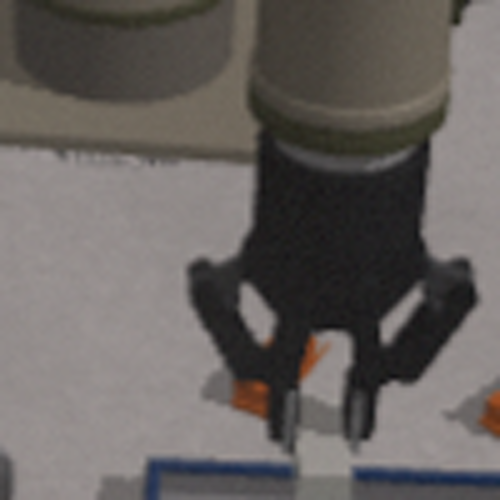

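Emit:
jog_arm(translation=[[-2,-12,0],[-8,-42,0],[-15,-77,0],[-22,-112,0],[-29,-147,0],[-36,-182,0],[-43,-217,0],[-50,-252,0],[-57,-287,0],[-64,-320,0],[-70,-345,0],[-72,-357,0]], turn=[-1,-3,-5,-7,-9,-11,-13,-15,-17,-19,-20,-20])

```text
clock: 7.53
position: [0.4568, -0.2047, 0.1194]
ee_rot: [0.994, -0.109, 0.002, 0.001]
ft_force: [-0.2, 0.4, -0.1]
grip_width: 0.272
```

Emit:
jog_arm(translation=[[0,0,-5],[0,0,-12],[0,0,-20],[0,0,-25],[0,0,-25],[0,0,-25]], turn=[0,0,0,0,0,0])

```text
clock: 8.03
position: [0.4569, -0.2035, 0.0939]
ee_rot: [0.994, -0.108, 0.002, 0.001]
ft_force: [0.6, 0.5, -1.5]
grip_width: 0.276
```

```bash
cat > look.py <<'E'
import sys
from h import *
o=manip.get_obs(); print(o['position'],o['ee_rot'],o['ft_force'],o['grip_width'], 'yaw',np.degrees(2*np.arctan2(o['ee_rot'][1],o['ee_rot'][0])))
p=manip.camera('top'); s=manip.camera('scene')
cv2.imwrite('pics/'+sys.argv[1],np.hstack([cv2.resize(p['frame'][190:270,350:430,::-1],(400,400),interpolation=3),cv2.resize(s['frame'][130:210,120:200,::-1],(400,400),interpolation=3)]))
E
python3 look.py p1.png
```

```text
[ 0.45689201 -0.20347437  0.09385572] [ 0.99410091 -0.10843454  0.00198194  0.00118089] [ 0.61968134  0.49910572 -1.5083253 ] 0.27616645581295896 yaw -12.45019592554634
```

View pics/p1.png

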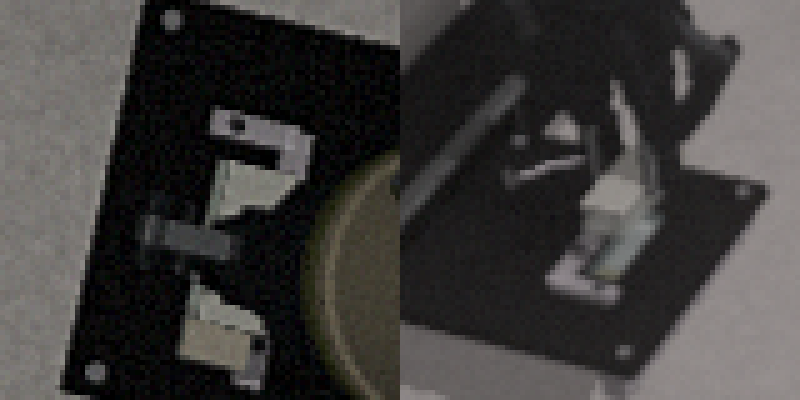

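```bash
python3 - <<'E'
from h import *
p=manip.camera('top'); s=manip.camera('scene')
y=np.radians(-12.2); R=np.array([[np.cos(y),-np.sin(y)],[np.sin(y),np.cos(y)]])
f=lambda u,v: (350+u/5-.5,190+v/5-.5)
C=np.array([.5005,-.2297])
def show(n,w,l): c=w[:2]-R@np.array(l); print(n,'centre',np.round(c*1000,1),'in corner frame',np.round(R.T@(c-C)*1000,1),'rel tool',np.round(R.T@(c-manip.get_obs()['position'][:2])*1000,1))
show('lid FL',ray(p,f(222,160),.1045),(.036,.0125))
show('foot BL',ray(p,f(180,360),.0905),(-.038,.013))
show('foot BR',ray(p,f(245,371),.0905),(-.038,-.013))
# scene: lid front-top corners  (near end): (583,205)-(640,212)
g=lambda u,v:(120+(u-400)/5-.5,130+v/5-.5)
show('sc lid FL',ray(s,g(643,208),.1045),(.036,.0125)); show('sc lid FR',ray(s,g(583,203),.1045),(.036,-.0125))
# stage fixed references seen in top now: endstop outer-left top corner (5mm tall) at (x=10?,y=29)
for n,uv,l in [('endstop far-left',(213,106),(.010,.029)),('endstop near-left',(208,133),(0,.029))]:
    w=ray(p,f(*uv),.065)[:2]; print(n,'corner',np.round((w-R@np.array(l))*1000,1))
E
```

```text
lid FL centre [ 457.9 -199.5] in corner frame [-48.   20.5] rel tool [-0.3  5. ]
foot BL centre [ 455.8 -204.7] in corner frame [-49.  15.] rel tool [-1.3 -0.5]
foot BR centre [ 457.8 -203.6] in corner frame [-47.2  16.5] rel tool [0.4 1. ]
sc lid FL centre [ 451.2 -195.8] in corner frame [-55.4  22.8] rel tool [-7.7  7.3]
sc lid FR centre [ 456.5 -203. ] in corner frame [-48.7  16.8] rel tool [-1.   1.4]
endstop far-left corner [ 501.5 -230.2]
endstop near-left corner [ 500.8 -230.5]
```

Emit:
jog_arm(translation=[[1,3,-6],[1,3,-12],[1,3,-18],[1,3,-22],[1,3,-24],[1,3,-24],[1,3,-24]], turn=[0,0,0,0,0,0,0])

```text
clock: 8.82
position: [0.4581, -0.2015, 0.0706]
ee_rot: [0.994, -0.109, 0.003, 0.002]
ft_force: [0.6, 0.2, 0.3]
grip_width: 0.273
```

Emit:
jog_arm(translation=[[0,0,-1],[0,0,-1.5],[0,0,-2],[0,0,-2]], turn=[0,0,0,0])

```text
clock: 9.15
position: [0.4581, -0.2015, 0.0686]
ee_rot: [0.994, -0.109, 0.003, 0.002]
ft_force: [0.0, 0.1, -1.2]
grip_width: 0.27
```

Emit:
jog_arm(translation=[[0,0,-0.5],[0,0,-1],[0,0,-1]], turn=[0,0,0])

```text
clock: 9.4
position: [0.4581, -0.2015, 0.0676]
ee_rot: [0.994, -0.109, 0.003, 0.002]
ft_force: [0.6, -0.7, 0.3]
grip_width: 0.27
```

Emit:
jog_arm(translation=[[0,0,-0.5],[0,0,-0.8],[0,0,-0.8]], turn=[0,0,0])

```text
clock: 9.65
position: [0.4582, -0.2016, 0.0673]
ee_rot: [0.994, -0.109, 0.003, 0.002]
ft_force: [-3.2, 1.4, 7.2]
grip_width: 0.266
```

Emit:
jog_arm(translation=[[-0.2,-1,0],[-0.4,-2,0],[-0.6,-3,0],[-0.8,-4,0],[-0.8,-4,0]], turn=[0,0,0,0,0])

```text
clock: 10.07
position: [0.4575, -0.2057, 0.0674]
ee_rot: [0.994, -0.109, 0.003, 0.002]
ft_force: [0.3, 0.1, 1.0]
grip_width: 0.268
```

Emit:
jog_arm(translation=[[-0.2,-1,0],[-0.4,-2,0],[-0.4,-2,0]], turn=[0,0,0])

```text
clock: 10.32
position: [0.4571, -0.208, 0.0674]
ee_rot: [0.994, -0.109, 0.003, 0.002]
ft_force: [0.4, 0.2, 0.3]
grip_width: 0.27
```

Emit:
jog_arm(translation=[[-0.1,-0.5,0],[-0.2,-1,0],[-0.2,-1,0]], turn=[0,0,0])

```text
clock: 10.57
position: [0.4569, -0.209, 0.0674]
ee_rot: [0.994, -0.109, 0.003, 0.002]
ft_force: [0.3, 0.7, 0.5]
grip_width: 0.275
```

Emit:
jog_arm(translation=[[-0.1,-0.5,0],[-0.2,-1,0],[-0.2,-1,0]], turn=[0,0,0])

```text
clock: 10.82
position: [0.4568, -0.2091, 0.0674]
ee_rot: [0.994, -0.109, 0.003, 0.001]
ft_force: [0.7, 5.4, 2.7]
grip_width: 0.273
```

Emit:
jog_arm(translation=[[1,-0.2,0],[2,-0.4,0],[3,-0.6,0],[4,-0.9,0],[5,-1.1,0],[5,-1.1,0]], turn=[0,0,0,0,0,0])

```text
clock: 11.32
position: [0.4602, -0.2098, 0.0673]
ee_rot: [0.994, -0.109, 0.001, 0.001]
ft_force: [-8.5, 5.1, 12.9]
grip_width: 0.265
```

Emit:
jog_arm(translation=[[1,-0.2,0],[2,-0.4,0],[2,-0.4,0]], turn=[0,0,0])

```text
clock: 11.57
position: [0.4607, -0.2099, 0.0673]
ee_rot: [0.994, -0.109, -0.001, 0.001]
ft_force: [-9.3, 3.9, 11.9]
grip_width: 0.268
```

```bash
python3 look.py p2.png
```

```text
[ 0.46067499 -0.20988409  0.06727964] [ 9.94033634e-01 -1.09065088e-01 -1.08194637e-03  8.77375950e-04] [-9.34555429  3.88177977 11.88974485] 0.2677668847554562 yaw -12.522861799476916
```

View pics/p2.png

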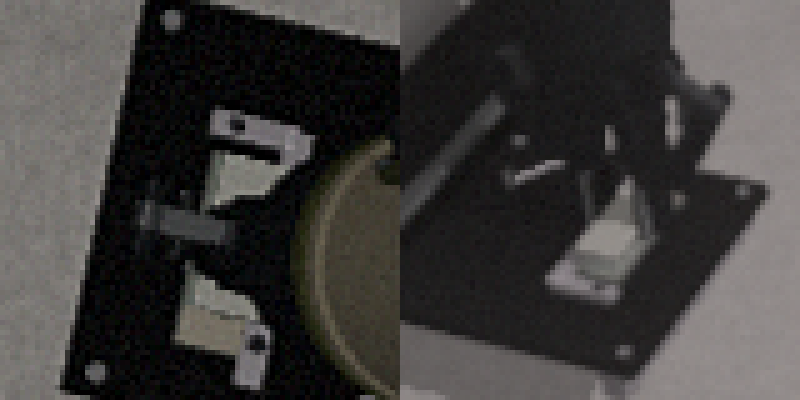

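```bash
python3 - <<'E'
from h import *
p=manip.camera('top'); s=manip.camera('scene')
y=np.radians(-12.2); R=np.array([[np.cos(y),-np.sin(y)],[np.sin(y),np.cos(y)]])
f=lambda u,v: (350+u/5-.5,190+v/5-.5); g=lambda u,v:(120+(u-400)/5-.5,130+v/5-.5)
C=np.array([.501,-.2303])
def show(n,w,l): c=w[:2]-R@np.array(l); print(n,'centre',np.round(c*1000,1),'in corner frame',np.round(R.T@(c-C)*1000,1),'rel tool',np.round(R.T@(c-manip.get_obs()['position'][:2])*1000,1))
show('lid FL',ray(p,f(216,150),.078),(.036,.0125))
show('foot BL',ray(p,f(175,345),.064),(-.038,.013))
show('foot BR',ray(p,f(242,357),.064),(-.038,-.013))
show('sc lid FL',ray(s,g(636,257),.078),(.036,.0125)); show('sc lid FR',ray(s,g(577,248),.078),(.036,-.0125))
for n,uv in [('sc endstop far-left',(610,302)),('near-left',(625,285))]:
    w=ray(s,g(*uv),.065)[:2]; print(n,'corner',np.round((w-R@np.array([.01 if 'far' in n else 0,.029]))*1000,1))
# column profile across gap in top (perp to stop) in corner frame
T=p['frame'].astype(float).mean(2)
for yy in (.008,.014,.020):
    v=[]
    for xx in np.arange(-.012,.014,.001):
        w=C+R@np.array([xx,yy]); u=proj(p,[*w,.065]); v.append(int(cv2.getRectSubPix(T.astype(np.float32),(1,1),(float(u[0]),float(u[1])))[0,0]))
    print(yy,v)
E
```

```text
lid FL centre [ 462.3 -205.7] in corner frame [-43.   15.8] rel tool [0.7 4.4]
foot BL centre [ 459.8 -210.7] in corner frame [-44.4  10.4] rel tool [-0.7 -1. ]
foot BR centre [ 461.3 -211.2] in corner frame [-42.9  10.3] rel tool [ 0.9 -1.2]
sc lid FL centre [ 459.1 -200.7] in corner frame [-47.2  20.1] rel tool [-3.5  8.7]
sc lid FR centre [ 461.2 -208.6] in corner frame [-43.5  12.8] rel tool [0.3 1.4]
sc endstop far-left corner [ 503.  -231.6]
near-left corner [ 498.6 -229.8]
0.008 [120, 119, 123, 128, 129, 130, 80, 15, 1, 0, 12, 30, 69, 111, 117, 115, 112, 110, 111, 111, 112, 113, 69, 21, 9, 0]
0.014 [122, 124, 124, 126, 129, 135, 121, 50, 0, 0, 8, 32, 62, 100, 121, 112, 109, 110, 111, 113, 111, 101, 73, 26, 0, 0]
0.02 [112, 107, 104, 109, 118, 103, 74, 43, 10, 5, 10, 32, 61, 84, 100, 76, 38, 31, 32, 49, 69, 78, 86, 50, 6, 3]
```

About 4–5 mm remain to the stop, and the slide is rubbing on the stage (12 N down). I'll ease the downward load and the rail load, then continue.

Emit:
jog_arm(translation=[[0,0.3,0.4],[0,0.3,0.5],[0,0.3,0.5]], turn=[0,0,0])

```text
clock: 12.02
position: [0.4604, -0.2098, 0.0676]
ee_rot: [0.994, -0.109, -0.001, 0.001]
ft_force: [-1.2, 0.9, -0.2]
grip_width: 0.274
```

Emit:
jog_arm(translation=[[1,-0.2,0],[2,-0.4,0],[2,-0.4,0]], turn=[0,0,0])

```text
clock: 12.27
position: [0.4626, -0.2102, 0.0676]
ee_rot: [0.994, -0.109, -0.001, 0.001]
ft_force: [-1.2, 0.6, 0.6]
grip_width: 0.27
```

Moving freely now.

Emit:
jog_arm(translation=[[0.7,-0.2,0],[1.5,-0.3,0],[1.5,-0.3,0]], turn=[0,0,0])

```text
clock: 12.52
position: [0.4643, -0.2106, 0.0676]
ee_rot: [0.994, -0.109, -0.001, 0.001]
ft_force: [-0.8, 1.4, 0.1]
grip_width: 0.27
```

Emit:
jog_arm(translation=[[0.5,-0.1,0],[1,-0.2,0],[1,-0.2,0]], turn=[0,0,0])

```text
clock: 12.77
position: [0.4655, -0.2108, 0.0676]
ee_rot: [0.994, -0.109, -0.001, 0.001]
ft_force: [-0.4, 0.7, -0.3]
grip_width: 0.272
```

Emit:
jog_arm(translation=[[0.5,-0.1,0],[1,-0.2,0],[1,-0.2,0]], turn=[0,0,0])

```text
clock: 13.02
position: [0.4664, -0.211, 0.0675]
ee_rot: [0.994, -0.109, -0.001, 0.001]
ft_force: [-1.4, 1.2, 0.5]
grip_width: 0.271
```

Emit:
jog_arm(translation=[[0.5,-0.1,0],[1,-0.2,0],[1,-0.2,0]], turn=[0,0,0])

```text
clock: 13.27
position: [0.4665, -0.211, 0.0674]
ee_rot: [0.994, -0.109, -0.002, 0.001]
ft_force: [-6.7, 2.6, 4.2]
grip_width: 0.268
```

Emit:
jog_arm(translation=[[-0.2,-0.3,0.1],[-0.4,-0.8,0.1],[-0.4,-1.2,0.1],[-0.4,-1.2,0.1]], turn=[0,0,0,0])

```text
clock: 13.6
position: [0.4664, -0.2112, 0.0675]
ee_rot: [0.994, -0.109, -0.002, 0.0]
ft_force: [-1.3, 6.9, 2.7]
grip_width: 0.271
```

```bash
cat > st.py <<'E'
from h import *
o=manip.get_obs(); y=np.radians(-12.2); c,s=np.cos(y),np.sin(y); f=o['ft_force']; q=o['ee_rot']
print(np.round(o['position']*1000,2),'F rail frame x,y,z',np.round([c*f[0]+s*f[1],-s*f[0]+c*f[1],f[2]],1),'M',np.round(o['torque'],2),'yaw',round(np.degrees(2*np.arctan2(q[1],q[0])),2))
E
python3 st.py
```

```text
[ 466.41 -211.18   67.51] F rail frame x,y,z [-2.7  6.5  2.7] M [1.36 0.25 0.07] yaw -12.48
```

Emit:
jog_arm(translation=[[0.3,-0.6,0.1],[0.8,-1.2,0.1],[1.0,-1.2,0.1],[1.0,-1.2,0.1],[1.0,-1.2,0.1]], turn=[0,0,0,0,0])

```text
clock: 14.02
position: [0.4665, -0.2112, 0.0674]
ee_rot: [0.994, -0.108, -0.003, -0.0]
ft_force: [-6.7, 7.5, 7.2]
grip_width: 0.269
```

```bash
python3 st.py; python3 look.py p3.png
```

```text
[ 466.45 -211.17   67.41] F rail frame x,y,z [-8.1  6.   7.2] M [1.6  1.47 0.07] yaw -12.44
[ 0.46645468 -0.21116951  0.06741267] [ 9.94106089e-01 -1.08354457e-01 -3.49746644e-03 -4.03910993e-04] [-6.67015369  7.53714865  7.19751667] 0.26853723300746957 yaw -12.441009222009793
```

View pics/p3.png

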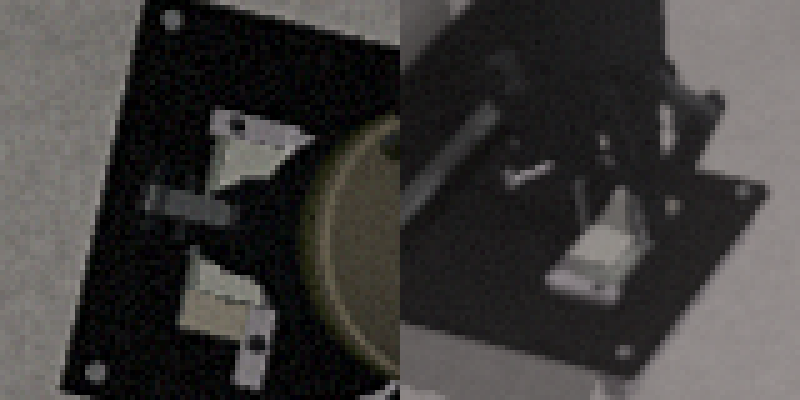

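Emit:
jog_arm(translation=[[0.2,-0.8,0.2],[0.2,-1.2,0.2],[0.2,-1.2,0.2],[0.2,-1.2,0.2]], turn=[0.5,0.8,0.8,0.8])

```text
clock: 14.45
position: [0.4664, -0.2112, 0.0675]
ee_rot: [0.995, -0.101, -0.004, -0.001]
ft_force: [-3.3, 7.4, 5.1]
grip_width: 0.274
```

```bash
python3 st.py
```

```text
[ 466.37 -211.23   67.47] F rail frame x,y,z [-4.7  6.6  5.1] M [ 1.54  0.67 -0.3 ] yaw -11.63
```

Emit:
jog_arm(translation=[[0.2,-0.8,0.1],[0.2,-1.2,0.1],[0.2,-1.2,0.1],[0.2,-1.2,0.1]], turn=[-0.8,-1.6,-1.6,-1.6])

```text
clock: 14.78
position: [0.4664, -0.211, 0.0674]
ee_rot: [0.993, -0.114, -0.005, -0.002]
ft_force: [-3.6, 7.5, 3.9]
grip_width: 0.27
```

```bash
python3 st.py
```

```text
[ 466.42 -211.03   67.44] F rail frame x,y,z [-5.1  6.5  3.9] M [1.67 0.7  0.29] yaw -13.15
```

Emit:
jog_arm(translation=[[0,0,0.1],[0,0,0],[0,0,-0.5],[0,0,-1],[0,0,-1],[0,0,-1]], turn=[0.5,0.8,0.8,0.8,0.8,0.8])

```text
clock: 15.28
position: [0.4664, -0.2111, 0.0673]
ee_rot: [0.994, -0.108, -0.005, -0.002]
ft_force: [-6.7, 4.5, 14.3]
grip_width: 0.277
```

```bash
cat >> st.py <<'E'
x,yq,z,w=q; t=np.array([2*(x*z+yq*w),2*(yq*z-x*w)]); print('tool tilt mrad along slide, across',np.round(1000*np.array([c*t[0]+s*t[1],-s*t[0]+c*t[1]]),1),'(flat at grasp: 6,-3)')
E
python3 st.py
```

```text
[ 466.4  -211.05   67.29] F rail frame x,y,z [-7.5  2.9 14.3] M [ 1.01  1.51 -0.02] yaw -12.36
tool tilt mrad along slide, across [-9.8  2.5] (flat at grasp: 6,-3)
```

Moment analysis puts the vertical support near the slide's middle, not at the nose, so the slide lies flat. The yaw balance is also right at about -12.4°. I'll do the final press on both fences now.

Emit:
jog_arm(translation=[[-0.2,-0.3,0.2],[-0.1,-0.8,0.2],[0.3,-1.2,0.2],[0.7,-1.3,0.15],[0.8,-1.3,0.15],[0.8,-1.3,0.15],[0.8,-1.3,0.15]], turn=[0,0,0,0,0,0,0])

```text
clock: 15.87
position: [0.4664, -0.2112, 0.0674]
ee_rot: [0.994, -0.107, -0.006, -0.002]
ft_force: [-8.8, 9.3, 10.5]
grip_width: 0.271
```

```bash
python3 st.py; python3 look.py p4.png; python3 st.py
```

```text
[ 466.4  -211.22   67.4 ] F rail frame x,y,z [-10.6   7.2  10.5] M [ 1.79  1.56 -0.02] yaw -12.33
tool tilt mrad along slide, across [-12.3   3.5] (flat at grasp: 6,-3)
[ 0.46640496 -0.21121583  0.0673964 ] [ 0.99419379 -0.10741551 -0.00590971 -0.0023851 ] [-8.78249198  9.31081261 10.53317392] 0.27051358661504027 yaw -12.332955740102808
[ 466.43 -211.2    67.43] F rail frame x,y,z [-9.   6.6  9.7] M [ 1.79  1.61 -0.03] yaw -12.33
tool tilt mrad along slide, across [-12.2   3.5] (flat at grasp: 6,-3)
```

View pics/p4.png

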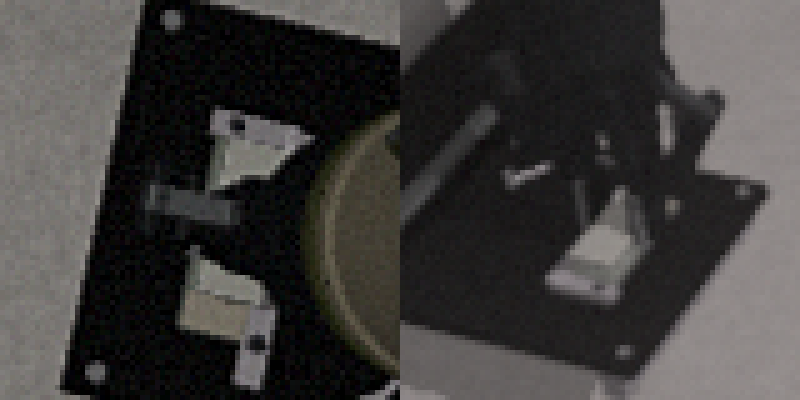

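Now to check that the end stop, rather than friction, is what blocks it: unload, then push +x with no downward load.

Emit:
jog_arm(translation=[[-0.2,0.3,0.4],[-0.4,0.4,0.5],[-0.4,0.4,0.5]], turn=[0,0,0])

```text
clock: 16.22
position: [0.4663, -0.2111, 0.0679]
ee_rot: [0.994, -0.107, -0.005, -0.002]
ft_force: [0.5, 1.2, -0.5]
grip_width: 0.273
```

```bash
python3 st.py
```

```text
[ 466.32 -211.09   67.93] F rail frame x,y,z [ 0.2  1.3 -0.5] M [ 0.26 -0.06  0.05] yaw -12.34
tool tilt mrad along slide, across [-11.4   3.4] (flat at grasp: 6,-3)
```

Emit:
jog_arm(translation=[[0.5,-0.1,0.1],[1,-0.2,0.3],[1.5,-0.3,0.4],[1.5,-0.3,0.4]], turn=[0,0,0,0])

```text
clock: 16.55
position: [0.4665, -0.2112, 0.0679]
ee_rot: [0.994, -0.108, -0.007, -0.003]
ft_force: [-7.4, 2.8, 3.5]
grip_width: 0.269
```

```bash
python3 st.py
```

```text
[ 466.52 -211.17   67.85] F rail frame x,y,z [-7.8  1.2  3.5] M [0.77 1.3  0.02] yaw -12.36
tool tilt mrad along slide, across [-14.5   3.6] (flat at grasp: 6,-3)
```

The end stop is confirmed. I'll lower the slide flat and press on both fences again.

Emit:
jog_arm(translation=[[-0.5,0.3,0],[-0.5,0.3,-0.5],[-0.5,0.3,-1.0],[-0.3,-0.2,-0.6],[-0.2,-1.0,-0.5],[0.3,-1.3,-0.4],[0.8,-1.3,-0.4],[0.8,-1.3,-0.4],[0.8,-1.3,-0.4]], turn=[0,0,0,0,0,0,0,0,0])

```text
clock: 17.3
position: [0.4663, -0.2112, 0.0674]
ee_rot: [0.994, -0.107, -0.008, -0.003]
ft_force: [-7.6, 7.4, 9.4]
grip_width: 0.269
```

```bash
python3 st.py; python3 -c "
from h import *
manip.camera('top')"; python3 st.py
```

```text
[ 466.29 -211.17   67.36] F rail frame x,y,z [-9.   5.6  9.4] M [1.64 1.69 0.01] yaw -12.33
tool tilt mrad along slide, across [-17.6   4.7] (flat at grasp: 6,-3)
[ 466.31 -211.16   67.38] F rail frame x,y,z [-9.   6.  10.1] M [1.63 1.77 0.06] yaw -12.32
tool tilt mrad along slide, across [-17.5   4.6] (flat at grasp: 6,-3)
```

The TCP is about 0.2 mm short of the stop-contact reading, so I'll relieve the downward load and press again.

Emit:
jog_arm(translation=[[0,0.2,0.3],[0.3,0.1,0.35],[0.8,-0.2,0.35],[1.2,-0.3,0.3],[1.2,-0.8,0.3],[1.2,-1.4,0.25],[1.2,-1.4,0.2],[1.2,-1.4,0.2]], turn=[0,0,0,0,0,0,0,0])

```text
clock: 18.02
position: [0.4664, -0.2111, 0.0674]
ee_rot: [0.994, -0.107, -0.01, -0.004]
ft_force: [-8.7, 9.0, 10.5]
grip_width: 0.274
```

```bash
python3 st.py
```

```text
[ 466.36 -211.13   67.39] F rail frame x,y,z [-10.4   7.   10.5] M [1.8  1.88 0.04] yaw -12.28
tool tilt mrad along slide, across [-21.    5.9] (flat at grasp: 6,-3)
```

```bash
python3 look.py p5.png; python3 st.py
```

```text
[ 0.46636275 -0.21112617  0.06739342] [ 0.99419972 -0.106993   -0.01014367 -0.00406354] [-8.70872967  9.03991024 10.46111088] 0.27449547968178045 yaw -12.284744050211195
[ 466.36 -211.12   67.42] F rail frame x,y,z [-10.2   6.3  10.4] M [1.72 1.94 0.01] yaw -12.28
tool tilt mrad along slide, across [-21.    5.9] (flat at grasp: 6,-3)
```

View pics/p5.png

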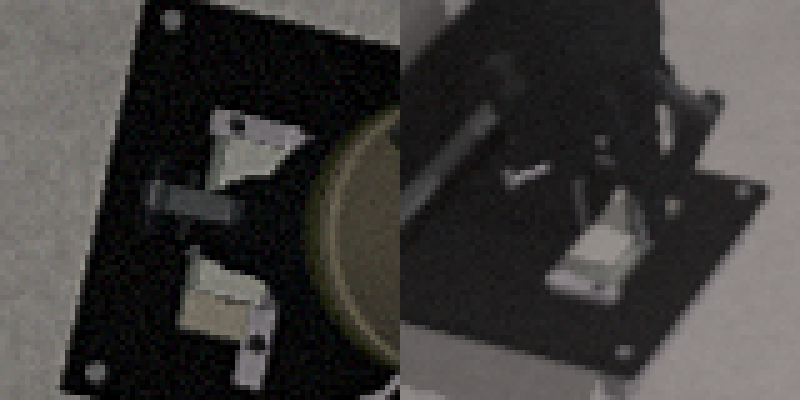

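The top crop shows the lid's front edge close against the end stop at (250,140) and the label end flush along the rail at (245,330). Forces are steady, so I'm handing in.

```bash
python3 -c "
from workcell import manip
print(manip.hand_in())"
```

```text
the job is handed in; nothing more can be done
None
```

I picked the slide from the tray, laid it on the stage and pushed it into the holder corner. I handed the job in at about 18 s with the slide still gripped and pressed against both fences.

**Last readings:**
- **Forces:** about 10 N on the end stop, 6 N on the rail and 10 N down, all steady.
- **Squareness:** the turning moment is close to zero at a yaw of -12.3°. It swung to ±0.3 N m when I turned the tool about 0.8° either way, so the long side is flush on the rail.
- **End stop:** with the slide unloaded, a 7.8 N push moved it no further, so the stop blocks it rather than friction. The pictures agree.

**Two checks did not fully agree:**
- **Tool tilt:** the tool tilted about 1.5° during the pressing. The tool height matches first flat contact, and the support force acts near the slide's middle, so I believe the slide itself lies flat. The cameras are too coarse to show that directly.
- **Position at the stop:** the final position along the rail reads about 0.15 mm short of the firmest stop contact. I put this down to the tool tilt.

I saw nothing else disturbed, but I did not take a last full picture of the bystanders.

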